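# Unclip the knife holder from the microtome's parking rail

### The arm

A 7-joint arm with a two-finger parallel gripper is mounted at the origin on the work surface. World frame = base frame: x ahead of the robot, y to its left, z up, the work surface at z = 0. Lengths are in m, angles in rad, forces in N, time in s.
With the tool pointing down it reaches from about 0.4 to 0.85 m from the base axis. Payload 10.4 kg.
Tool frame: the origin (TCP) lies on the centre line of the jaws, within the pads' length; the fingertips stand 17 mm ahead of it and the grasp point (between the pads) lies 2 mm behind it; z points along the fingers, y is the line along which they close (so a half turn about z gives the same grasp; the last joint's range is limited). The gripper opens to 85 mm and grips with 20 to 120 N. Pads are 22 mm wide; open, the fingers measure 114 mm over their backs; the gripper's body (76 mm by 85 mm) begins 54 mm behind the grasp point. The pads swing forward as they close: fully open they stand 13 mm farther back than shut.
Start: joints at [1.129, 0.332, -0.065, 1.46, 0.022, 1.35, -0.088], TCP at [0.254, -0.571, 0.248] pointing down, gripper open.
Joint ranges: [-2.6, 2.6], [-0.5, 2.12], [-1.47, 1.34], [0.16, 2.42], [-1.27, 4.41], [0.06, 2.06], [-2.6, 2.6]. Speed limits (rad/s): [2.22, 2.22, 2.79, 2.79, 3.14, 3.14, 3.14].

### API

Orientations are given as a unit quaternion [x, y, z, w].
In Python, from workcell import sensors, imaging, order, spotter gives the robot as it stands. The module is installed in compiled form; this text tells all that it offers.
- The arm moves only by the shell command python3 -m inch 'ROWS' [FORCE]. ROWS is JSON, a list that holds one entry, the list of rows, each a list of 7 numbers: the shift along the tool's x, y, z in m, then the turn, a rotation vector about the tool's x, y, z in rad, then the closure, from -1 (fully open) to 1 (shut). In form: [[[x, y, z, ax, ay, az, hand], ...]]. A call has 1 to 10 rows; each row is the pose to reach, as a shift and turn from the pose commanded when the call began, along the tool's axes at that moment; what a row does not reach only later rows make up. A row lasts 1/10 s, in which the tool goes at most 50 mm and 8.59 degrees, less where a joint would pass 70% of its speed; a pose out of reach is approached as far as the arm can. A call with a gripper value outside its range is refused whole. The fingers move at their own pace and stop on an object; FORCE is the grip in N (left out, the last holds). Time passes only in rows, so rows that repeat a pose let the fingers close. It gives the time, the measured TCP pose, the force, the opening and the grip force at its end, in the units of the state.
- sensors.get_obs(): the state, without advancing time (a new reading comes with each control period).
- imaging.camera(name): name is "scene" or "top"; returns the picture (420x560x3 uint8, blue, green, red); there is no depth.
- imaging.calibration(name): a dict with "mtx" (3x3 intrinsics, pixels), "D" ([k1, k2, p1, p2, k3] as OpenCV has them; the pictures are not rectified), "R" (3x3) and "t" (3): a world point X has camera coordinates R X + t. Camera axes: x right, y down, z forward; pixel columns grow to the right and rows downward; lengths in m; the calibration is good to about 2 mm. A picture is of the moment at which its call begins. calibration takes no time and is no camera call.
- order.hand_in(): hands the job in; it is judged then, once.
Trained networks look in the newest picture that a camera, given by its name, has taken for a name from the list of things; names that differ only in an ending like _2 or _b are one class to them, and where a whole thing is asked for, a point or a joint stands for the part that bears it (a point fixed in the world has none). Each returns a list of dicts, best first, with "conf" (0 to 1); they miss things now and then, are a little off and sometimes report something else, mostly with a low value. They report only what shows in the picture. A call takes as long as a camera call. They do not tell look-alikes from the thing itself.
- spotter.look_for(label, camera): "pixel" ([column, row] in pixels, amid what is visible of it).
The state is a dict: "clock": time; "joint_pos": joint angles; "joint_velocities": joint speeds; "tau": joint torques, N m; "position": TCP position; "ee_rot": TCP orientation; "ft_force": force on the tool from outside, world axes, zero at the start; "torque": the same for the moment, N m; "grip_width": opening from 0.0 (shut) to 1.0 (fully open); "grasp_force": force on a finger pad.
Only numpy, scipy, OpenCV 4.12 (cv2) and the standard library are available. Lean on these libraries where they do the work, as an engineer would, in place of code of your own. Each camera call takes 0.05 s, during which the arm holds its last target. There are 200 camera calls.

### The job

The microtome's three saddle-shaped metal holders are clipped on their low parking rail. Lift the knife holder, the one whose top is a single roof-shaped wedge, straight up off the rail against its sprung catch, and set it down gently, upright and flat, in the shallow metal tray. Leave the other two holders clipped where they are, and never tip the knife holder over.

Things in the scene. Friction and masses are not known exactly. Their poses are not given: they have to be found in the camera images.
- knife_holder: Aluminium saddle block 50 (its x) x 40 (y) x 48 mm, 0.28 kg, astride a rail along its y; on top a roof-shaped steel wedge, ridge along y, to 69 mm. Origin: centre of its underside, 12 mm above the table at the start. Sprung balls in the rail catch it: lifting straight up takes some 10 N within the first 12 mm; off the rail after 24 mm. Grip its two bare sides that face along x, 50 mm apart.
- chuck_holder: Same block on the same rail, to be left: on top one round stepped chuck, 28 mm wide at its foot, 18 mm at its top, 21 mm high. Origin: centre of its underside. The three blocks stand in any order, 90 mm apart along y, with spacers between them (30 mm wide, top 36 mm above the table).
- post_holder: Same block on the same rail, to be left: on top two upright posts, 9 mm thick, 21 mm high, 24 mm apart along y. Origin: centre of its underside. The rail's fixed base is 64 mm wide, 320 mm long, 8 mm high; the rail is 18 mm wide and its top 34 mm above the table, in a groove 28 mm wide and 22 mm deep under each block.
- tray: Shallow open steel tray, fixed and empty: 140 mm (its x) by 170 mm (its y) outside, floor and walls 4 mm thick, rim 14 mm above the table. Origin: centre of its underside, on the table. Beside it on the robot's side lies a flat box 14 mm high, beyond it stands a vial 45 mm high.
Things that resemble listed ones, but are neither listed nor needed, are in the scene too. Of the things that look like the tray, take the one that is farthest to the robot's left at the start. What is shaped like the chuck_holder but blue is not meant.

How it is judged:
By the outcome, as a careful person would: the job done as asked, in the order asked, and still so for the second after the job is handed in, with the robot touching nothing.
It also fails if it takes over 40 s, if anything falls off the work surface, if the arm or the gripper's body presses on something with over 40 N, if the wrist force passes 120 N, or if a joint passes its speed limit or range.

## Working session

There is one attempt and no reset: what is moved stays moved. The work goes in short steps, Python scripts to look and compute and a shell command to move; the robot and the scene stay as the last step left them, time stands still between calls to the robot, and variables do not carry over. Pictures are saved under pics/ and viewed, at most 10 in all, crops included, and the job is handed in when it is done.

```bash
mkdir -p pics; cat > h.py <<'E'
import numpy as np, cv2
from workcell import sensors, imaging, order, spotter
def ray(cam,px):
    c=imaging.calibration(cam);R=np.array(c["R"]);t=np.array(c["t"]).ravel()
    u=cv2.undistortPoints(np.array([[px]],float),np.array(c["mtx"]),np.array(c["D"]))[0,0]
    return -R.T@t, R.T@np.array([u[0],u[1],1])
def atz(cam,px,z):
    o,d=ray(cam,px); return o+d*(z-o[2])/d[2]
def proj(cam,X):
    c=imaging.calibration(cam)
    return cv2.projectPoints(np.atleast_2d(np.array(X,float)),cv2.Rodrigues(np.array(c["R"]))[0],np.array(c["t"],float),np.array(c["mtx"]),np.array(c["D"]))[0][:,0]
E
python3 - <<'E'
from h import *
np.set_printoptions(precision=4,suppress=True)
for c in ("scene","top"):
    cv2.imwrite(f"pics/{c}0.png",imaging.camera(c))
    for n in ("knife_holder","chuck_holder","post_holder","tray"):
        for r in spotter.look_for(n,c): print(c,n,r["pixel"],r["conf"],atz(c,r["pixel"],.0 if n=="tray" else .06))
    print(imaging.calibration(c)["t"],ray(c,[280,210]))
o=sensors.get_obs(); print(o)
E
```

```text
scene knife_holder [368.0, 196.9] 0.7 [0.6015 0.085  0.06  ]
scene chuck_holder [373.9, 251.5] 0.85 [ 0.7462 -0.024   0.06  ]
scene chuck_holder [343.6, 218.2] 0.79 [ 0.6226 -0.0171  0.06  ]
scene chuck_holder [384.4, 183.4] 0.16 [0.5887 0.1571 0.06  ]
scene post_holder [385.3, 181.9] 0.69 [0.5857 0.1632 0.06  ]
scene tray [135.5, 255.8] 0.93 [ 0.3846 -0.4981  0.    ]
scene tray [260.7, 269.8] 0.81 [ 0.6006 -0.2567  0.    ]
[-0.2116 -0.3614  1.5393] (array([ 1.1547, -0.5763,  0.9378]), array([-0.5502,  0.3751, -0.7467]))
top knife_holder [200.2, 196.0] 0.6 [0.5782 0.0909 0.06  ]
top chuck_holder [240.0, 185.4] 0.8 [ 0.6049 -0.0117  0.06  ]
top chuck_holder [238.1, 142.7] 0.59 [ 0.7174 -0.0074  0.06  ]
top post_holder [166.7, 201.1] 0.92 [0.5657 0.1765 0.06  ]
top tray [331.5, 189.5] 0.97 [ 0.5999 -0.258   0.    ]
top tray [421.6, 273.0] 0.64 [ 0.3693 -0.4981  0.    ]
[-0.1194  0.5334  1.1164] (array([ 0.4478, -0.0984,  1.1554]), array([ 0.0836, -0.015 , -0.9965]))
{'clock': 0.5, 'joint_pos': array([ 1.1294,  0.3322, -0.0647,  1.4601,  0.0216,  1.3499, -0.0885]), 'joint_velocities': array([-0.0015, -0.0008,  0.0001,  0.0001, -0.0012,  0.0008, -0.0015]), 'tau': array([ -0.0012, -62.4749,   0.0485, -39.1558,   0.0163,   0.0025,
        -0.    ]), 'position': array([ 0.2542, -0.571 ,  0.2483]), 'ee_rot': array([0.9782, 0.2079, 0.    , 0.    ]), 'ft_force': array([-0.998 ,  0.6959, -0.2626]), 'torque': array([-0.0069, -0.0479, -0.0424]), 'grasp_force': 0.0, 'grip_width': 1.0010573685416353}
```

View pics/top0.png

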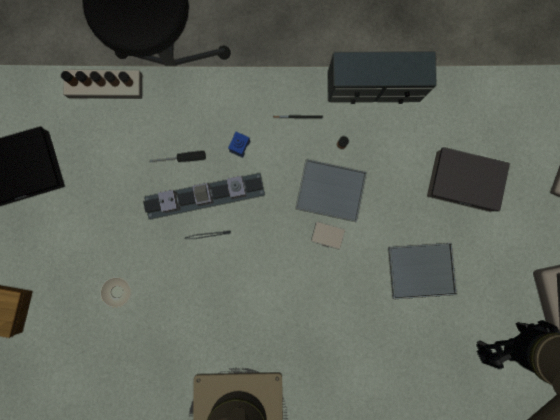

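View pics/scene0.png

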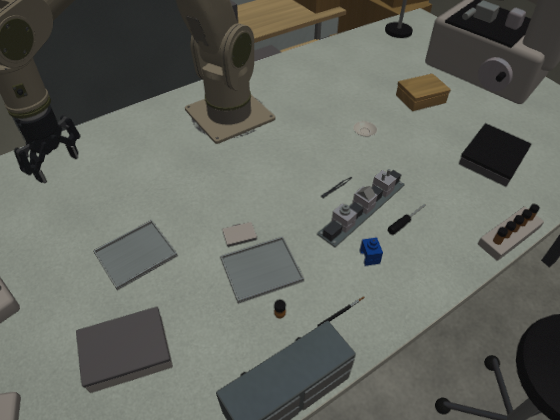

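Top view: the rail runs (150,208)-(262,185), with the post holder at (167,201), the knife in the middle at (202,194) and the chuck at (237,186). The blue decoy is at (240,144). The target tray is at (332,190), with the box at (328,235) and the vial at (343,142); the other tray is at (422,270).

```bash
python3 - <<'E'
from h import *
a=cv2.imread("pics/top0.png")[165:225,140:270];b=cv2.imread("pics/scene0.png")[160:250,310:410]
f=lambda i,s:cv2.resize(i,None,fx=s,fy=s,interpolation=cv2.INTER_CUBIC)
A=f(a,6);B=f(b,6)
cv2.imwrite("pics/ca.png",A);cv2.imwrite("pics/cb.png",B)
E
```

```text
(no output)
```

View pics/ca.png

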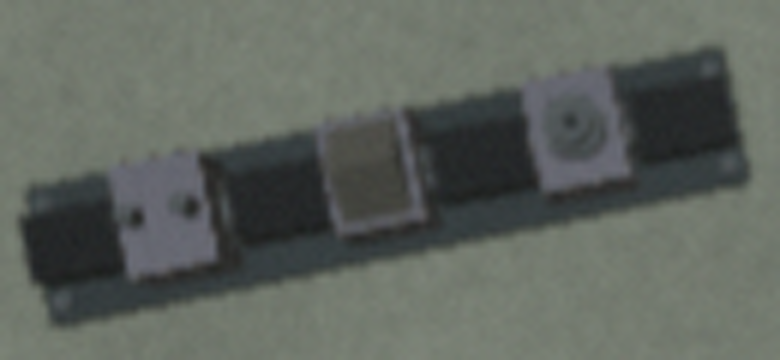

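View pics/cb.png

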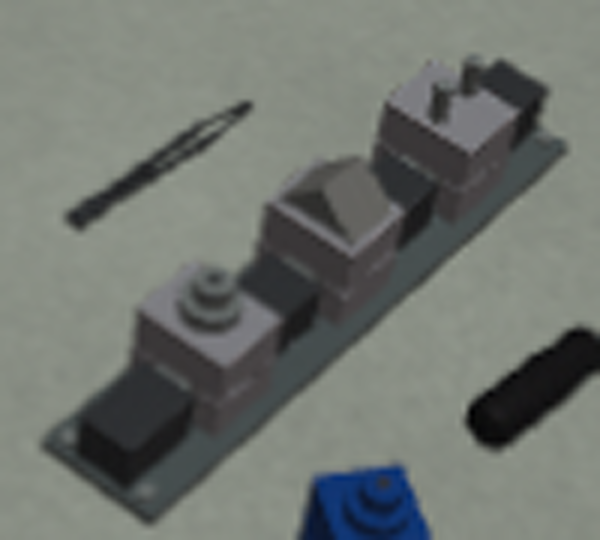

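```bash
python3 - <<'E'
from h import *
from scipy.optimize import least_squares
from scipy.spatial.transform import Rotation as Ro
P={"top":((140,165),[[(110,168),(200,150),(218,262),(128,278)],[(318,125),(405,108),(428,218),(343,237)],[(523,88),(610,68),(633,178),(547,195)]]),
"scene":((310,160),[[(432,63),(384,105),(467,160),(516,118)][::1],[(320,165),(262,207),(347,260),(405,213)],[(198,262),(137,308),(220,362),(280,318)]])}
def world(p):
    c,s=np.cos(p[2]),np.sin(p[2]);R=np.array([[c,-s],[s,c]])
    return R
# corner order top image: up-left=(+x,+y), up-right=(+x,-y), (-x,-y), (-x,+y)
L=np.array([(1,1),(1,-1),(-1,-1),(-1,1)])*[.025,.02]
# scene order given: far-left(-x,+y), near-left(-x,-y),(+x,-y),(+x,+y)
S=np.array([(-1,1),(-1,-1),(1,-1),(1,1)])*[.025,.02]
def res(p,cams):
    R=world(p);r=[]
    for cam in cams:
        off,bl=P[cam]
        for k,b in enumerate(bl):
            q=(L if cam=="top" else S)+[0,(1-k)*.09]
            X=np.c_[q@R.T+p[:2],np.full(4,.06)]
            px=(np.array(b)+.5)/6-.5+off
            r.append(proj(cam,X)-px)
    return np.ravel(r)
for cams in (["top"],["scene"],["top","scene"]):
    f=least_squares(res,[.58,.085,.2],args=(cams,));print(cams,f.x.round(4),np.sqrt(np.mean(f.fun**2)))
    print(np.abs(f.fun).max())
c=f.x
im=cv2.imread("pics/top0.png")
print([atz("top",q,.014)[:2].round(3) for q in [(309,160),(366,171),(357,221),(297,211)]])
o=sensors.get_obs();R=Ro.from_quat(o["ee_rot"]);print(R.as_matrix().round(3))
print(np.degrees(np.arctan2(R.as_matrix()[1,1],R.as_matrix()[0,1])),np.degrees(c[2]))
for t in ([c[0],c[1],.248],[.6,-.258,.248]):print((R.inv().apply(np.array(t)-o["position"])).round(4))
E
```

```text
['top'] [0.585  0.0871 0.1908] 0.38207087531126693
0.9026411588383212
['scene'] [0.5901 0.0851 0.1903] 0.6228146374873994
1.6290748357732525
['top', 'scene'] [0.587  0.0868 0.1914] 0.8189605873114504
2.1221885269964957
[array([ 0.68 , -0.196]), array([ 0.648, -0.351]), array([ 0.512, -0.323]), array([ 0.54 , -0.161])]
[[ 0.914  0.407  0.   ]
 [ 0.407 -0.914 -0.   ]
 [ 0.     0.    -1.   ]]
-66.0026895180398 10.964427032756564
[ 5.715e-01 -4.656e-01  3.000e-04]
[ 4.432e-01 -1.453e-01  3.000e-04]
```

```bash
python3 -m inch '[[[0.02,-0.016,0,0,0,-0.05,-1],[0.06,-0.048,0,0,0,-0.15,-1],[0.1,-0.08,0,0,0,-0.27,-1],[0.14,-0.112,0,0,0,-0.4,-1],[0.18,-0.144,0,0,0,-0.53,-1],[0.22,-0.176,0,0,0,-0.66,-1],[0.26,-0.21,0,0,0,-0.79,-1],[0.3,-0.24,0,0,0,-0.9,-1],[0.33,-0.264,0,0,0,-1.0,-1],[0.36,-0.29,0,0,0,-1.1,-1]]]' 60
cat > to.py <<'E'
import sys
from h import *
from scipy.spatial.transform import Rotation as Ro
# usage: x y z yaw -> shift in tool axes and turn
x,y,z,yaw=map(float,sys.argv[1:])
o=sensors.get_obs();R=Ro.from_quat(o["ee_rot"])
ty=np.array([np.cos(yaw),np.sin(yaw),0]);tz=np.array([0,0,-1.])
T=Ro.from_matrix(np.c_[np.cross(ty,tz),ty,tz])
print("shift",R.inv().apply(np.array([x,y,z])-o["position"]).round(4),"turn",(R.inv()*T).as_rotvec().round(4))
print(o["clock"],o["position"].round(4),o["joint_pos"].round(2),o["ft_force"].round(1),o["grip_width"],o["grasp_force"])
E
python3 to.py .587 .0868 .2 .191
```

```text
clock: 1.5
position: [0.4661, -0.1571, 0.2487]
ee_rot: [0.723, 0.691, 0.0, 0.0]
ft_force: [-0.0, -0.8, 0.1]
grip_width: 1.002
grasp_force: 0.0
shift [0.2492 0.1094 0.0487] turn [ 0.0009  0.0004 -0.2374]
1.5 [ 0.4661 -0.1571  0.2487] [ 0.72  0.07 -0.5   1.78  0.03  1.3   0.16] [-0.  -0.8  0.1] 1.0021106165555604 0.0
```

```bash
python3 -m inch '[[[0.03,0.013,0.014,0,0,-0.03,-1],[0.065,0.028,0.03,0,0,-0.06,-1],[0.1,0.044,0.047,0,0,-0.1,-1],[0.135,0.06,0.064,0,0,-0.13,-1],[0.17,0.075,0.08,0,0,-0.165,-1],[0.2,0.088,0.095,0,0,-0.195,-1],[0.225,0.099,0.107,0,0,-0.215,-1],[0.24,0.105,0.115,0,0,-0.23,-1],[0.249,0.109,0.119,0,0,-0.238,-1],[0.249,0.109,0.119,0,0,-0.238,-1]]]' 20
python3 to.py .587 .0868 .04 .191
python3 - <<'E'
from h import *
i=imaging.camera("scene")[130:260,290:430];j=imaging.camera("top")[140:240,130:270]
f=lambda i,w,h:cv2.resize(i,(w,h),interpolation=cv2.INTER_CUBIC)
cv2.imwrite("pics/v1.png",np.hstack([f(i,420,390),f(j,378,390)]))
E
```

```text
clock: 2.5
position: [0.5869, 0.0838, 0.129]
ee_rot: [0.638, 0.77, -0.0, -0.0]
ft_force: [-0.2, 0.3, -0.4]
grip_width: 1.003
grasp_force: 0.0
shift [0.0029 0.0007 0.089 ] turn [-0.0005 -0.0003 -0.0041]
2.5 [0.5869 0.0838 0.129 ] [ 0.3   0.44 -0.65  1.66  0.28  1.14 -0.24] [-0.2  0.3 -0.4] 1.0033355187955304 0.0
```

View pics/v1.png

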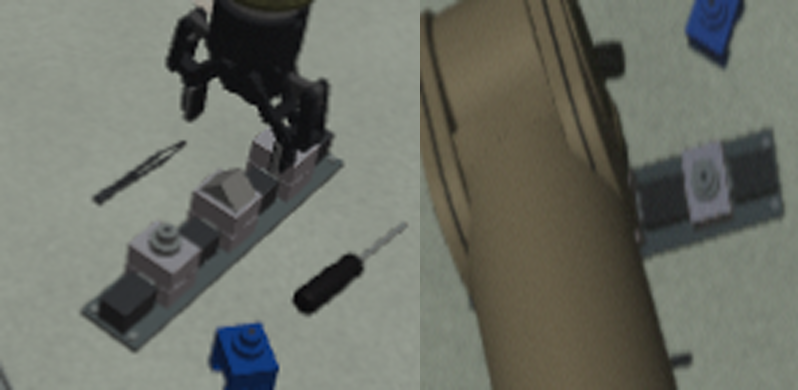

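Scene view: the open gripper hangs above the rail, its finger midpoint around (370,165) full-frame. The top view is blocked by the arm. I'll compare this with the projected TCP.

```bash
python3 - <<'E'
from h import *
u=np.array([np.cos(.191),np.sin(.191),0])
c=np.array([.587,.084,.129])
for n,z in (("tip",.129-.004),("pads",.131)):
  for s in (-1,1):
    p=proj("scene",c*[1,1,0]+[0,0,z]+s*.0425*u)[0];print(n,s,p,(p-[290,130])*3)
print((proj("scene",[.587,.0868,.081])-[290,130])*3)
E
```

```text
tip -1 [354.72395238 168.33722861] [194.17185714 115.01168582]
tip 1 [380.83933958 184.63656149] [272.51801873 163.90968446]
pads -1 [355.00279148 166.65192756] [195.00837445 109.95578267]
pads 1 [381.22927618 182.96073223] [273.68782853 158.88219668]
[[228.02656279 173.66733028]]
```

Projection and picture agree. Descending.

```bash
python3 -m inch '[[[0.003,0.001,0.01,0,0,-0.004,-1],[0.003,0.001,0.025,0,0,-0.004,-1],[0.003,0.001,0.04,0,0,-0.004,-1],[0.003,0.001,0.055,0,0,-0.004,-1],[0.003,0.001,0.068,0,0,-0.004,-1],[0.003,0.001,0.078,0,0,-0.004,-1],[0.003,0.001,0.085,0,0,-0.004,-1],[0.003,0.001,0.089,0,0,-0.004,-1],[0.003,0.001,0.089,0,0,-0.004,-1]]]' 20
python3 -m inch '[[[0,0,0,0,0,0,-0.1],[0,0,0,0,0,0,0],[0,0,0,0,0,0,0.1],[0,0,0,0,0,0,0.15],[0,0,0,0,0,0,0.2],[0,0,0,0,0,0,0.25]]]' 20
python3 to.py .587 .0868 .04 .191
```

```text
clock: 3.5
position: [0.5873, 0.0865, 0.04]
ee_rot: [0.637, 0.771, -0.0, -0.0]
ft_force: [0.3, -1.0, 0.2]
grip_width: 1.0
grasp_force: 0.0
clock: 4.1
position: [0.5875, 0.0865, 0.0409]
ee_rot: [0.637, 0.771, 0.0, 0.0]
ft_force: [-2.7, -0.8, 5.7]
grip_width: 0.584
grasp_force: 22.6
shift [ 0.0004 -0.0004  0.0009] turn [ 0.0004  0.0003 -0.001 ]
4.1 [0.5875 0.0865 0.0409] [ 0.26  0.54 -0.61  1.72  0.36  0.99 -0.29] [-2.7 -0.8  5.7] 0.584091687186006 22.64551431289874
```

Both pads are on at about 50 mm, with little side force. Firming the grip, then lifting straight up.

```bash
python3 -m inch '[[[0,0,0,0,0,0,1],[0,0,0,0,0,0,1],[0,0,0,0,0,0,1],[0,0,-0.003,0,0,0,1],[0,0,-0.006,0,0,0,1],[0,0,-0.01,0,0,0,1],[0,0,-0.014,0,0,0,1],[0,0,-0.019,0,0,0,1],[0,0,-0.024,0,0,0,1],[0,0,-0.03,0,0,0,1]]]' 70
python3 -m inch '[[[0,0,-0.01,0,0,0,1],[0,0,-0.025,0,0,0,1],[0,0,-0.045,0,0,0,1],[0,0,-0.06,0,0,0,1],[0,0,-0.07,0,0,0,1],[0,0,-0.075,0,0,0,1],[0,0,-0.075,0,0,0,1]]]'
python3 to.py .6 -.258 .145 .191
python3 - <<'E'
from h import *
i=imaging.camera("scene")[100:260,270:430]
cv2.imwrite("pics/v2.png",cv2.resize(i,(600,600),interpolation=cv2.INTER_CUBIC))
E
```

```text
clock: 5.1
position: [0.5876, 0.0865, 0.071]
ee_rot: [0.637, 0.771, 0.0, 0.0]
ft_force: [-0.3, 0.1, -2.9]
grip_width: 0.574
grasp_force: 75.2
clock: 5.8
position: [0.5876, 0.0865, 0.1458]
ee_rot: [0.637, 0.771, 0.0, 0.0]
ft_force: [0.3, -0.4, -2.7]
grip_width: 0.573
grasp_force: 75.2
shift [-0.3406 -0.0528  0.0009] turn [ 0.0008  0.0002 -0.0011]
5.8 [0.5876 0.0865 0.1458] [ 0.31  0.42 -0.66  1.64  0.28  1.17 -0.23] [ 0.3 -0.4 -2.7] 0.5730959007853885 75.22596438182518
```

View pics/v2.png

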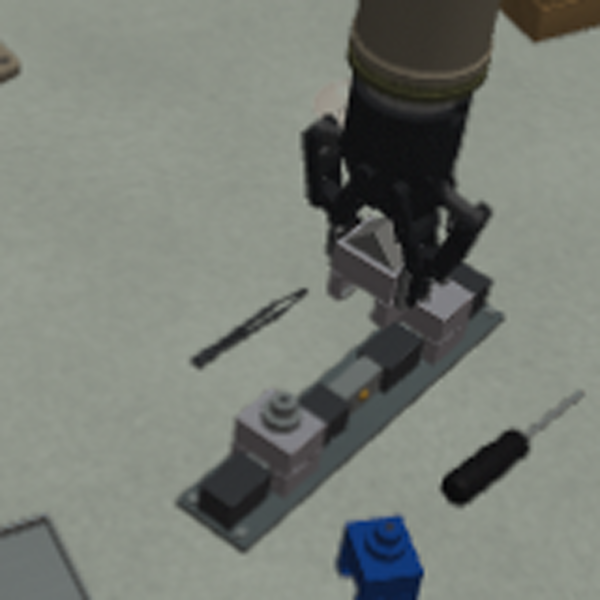

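The knife holder hangs level in the gripper at (375,255) in the crop. The chuck holder (280,425) and post holder (440,310) are still clipped. Moving to the tray.

```bash
python3 -m inch '[[[-0.006,-0.001,0,0,0,0,1],[-0.02,-0.003,0,0,0,0,1],[-0.04,-0.006,0,0,0,0,1],[-0.062,-0.01,0,0,0,0,1],[-0.086,-0.014,0,0,0,0,1],[-0.11,-0.018,0,0,0,0,1],[-0.134,-0.022,0,0,0,0,1],[-0.158,-0.026,0,0,0,0,1],[-0.182,-0.03,0,0,0,0,1],[-0.206,-0.034,0,0,0,0,1]]]'
python3 -m inch '[[[-0.024,-0.004,0,0,0,0,1],[-0.048,-0.008,0,0,0,0,1],[-0.07,-0.012,0,0,0,0,1],[-0.09,-0.015,0,0,0,0,1],[-0.107,-0.018,0,0,0,0,1],[-0.12,-0.02,0,0,0,0,1],[-0.129,-0.021,0,0,0,0,1],[-0.134,-0.022,0,0,0,0,1],[-0.134,-0.022,0,0,0,0,1]]]'
python3 to.py .596 -.258 .034 .191
```

```text
clock: 6.85
position: [0.5922, -0.1249, 0.1448]
ee_rot: [0.637, 0.771, -0.0, -0.0]
ft_force: [0.9, 0.4, -3.8]
grip_width: 0.573
grasp_force: 75.2
clock: 7.75
position: [0.5965, -0.2583, 0.1452]
ee_rot: [0.637, 0.771, -0.0, -0.0]
ft_force: [0.4, -0.0, -3.1]
grip_width: 0.575
grasp_force: 75.2
shift [ 0.0004 -0.0005  0.1112] turn [-0.0001 -0.0001 -0.0012]
7.75 [ 0.5965 -0.2583  0.1452] [ 0.72  0.51 -0.52  1.49  0.26  1.21  0.35] [ 0.4 -0.  -3.1] 0.5746933772461015 75.22580329561606
```

```bash
python3 -m inch '[[[0,0,0.008,0,0,0,1],[0,0,0.022,0,0,0,1],[0,0,0.04,0,0,0,1],[0,0,0.058,0,0,0,1],[0,0,0.074,0,0,0,1],[0,0,0.087,0,0,0,1],[0,0,0.096,0,0,0,1],[0,0,0.102,0,0,0,1],[0,0,0.105,0,0,0,1],[0,0,0.107,0,0,0,1]]]'
python3 -m inch '[[[0,0,0.001,0,0,0,1],[0,0,0.002,0,0,0,1],[0,0,0.003,0,0,0,1],[0,0,0.003,0,0,0,1]]]'
python3 to.py .596 -.258 .033 .191
```

```text
clock: 8.75
position: [0.5969, -0.2581, 0.0385]
ee_rot: [0.637, 0.771, 0.0, 0.0]
ft_force: [-0.2, 0.3, -2.1]
grip_width: 0.577
grasp_force: 75.2
clock: 9.15
position: [0.5966, -0.2581, 0.0354]
ee_rot: [0.637, 0.771, -0.0, 0.0]
ft_force: [-0.3, 0.3, -3.4]
grip_width: 0.579
grasp_force: 75.2
shift [ 0.0002 -0.0006  0.0024] turn [ 0.0001  0.0002 -0.0011]
9.15 [ 0.5966 -0.2581  0.0354] [ 0.7   0.63 -0.49  1.57  0.33  1.03  0.31] [-0.3  0.3 -3.4] 0.5788343739932956 75.22506574401632
```

```bash
python3 -m inch '[[[0,0,0.0005,0,0,0,1],[0,0,0.001,0,0,0,1],[0,0,0.0015,0,0,0,1],[0,0,0.0015,0,0,0,1]]]'
python3 -m inch '[[[0,0,0.0005,0,0,0,1],[0,0,0.001,0,0,0,1],[0,0,0.001,0,0,0,1]]]'
```

```text
clock: 9.55
position: [0.5965, -0.258, 0.0337]
ee_rot: [0.637, 0.771, -0.0, -0.0]
ft_force: [0.8, 0.4, -2.3]
grip_width: 0.575
grasp_force: 75.2
clock: 9.85
position: [0.5967, -0.258, 0.0331]
ee_rot: [0.637, 0.771, -0.0, 0.0]
ft_force: [-1.4, 1.8, 0.8]
grip_width: 0.573
grasp_force: 75.6
```

```bash
python3 -m inch '[[[0,0,0.0005,0,0,0,1],[0,0,0.0005,0,0,0,1]]]'
```

```text
clock: 10.05
position: [0.5966, -0.258, 0.0331]
ee_rot: [0.637, 0.771, -0.0, 0.0]
ft_force: [-4.3, 1.6, 7.2]
grip_width: 0.575
grasp_force: 76.4
```

Seated. Releasing gently, then retreating.

```bash
python3 -m inch '[[[0,0,0,0,0,0,1],[0,0,0,0,0,0,1],[0,0,0,0,0,0,1],[0,0,0,0,0,0,0.1],[0,0,0,0,0,0,0],[0,0,0,0,0,0,-0.2],[0,0,0,0,0,0,-0.5],[0,0,0,0,0,0,-0.7],[0,0,0,0,0,0,-0.7]]]' 20
python3 -m inch '[[[0,0,-0.005,0,0,0,-0.7],[0,0,-0.015,0,0,0,-0.7],[0,0,-0.03,0,0,0,-0.7],[0,0,-0.05,0,0,0,-0.7],[0,0,-0.075,0,0,0,-0.7],[0,0,-0.105,0,0,0,-0.7],[0,0,-0.135,0,0,0,-0.7],[0,0,-0.155,0,0,0,-0.7],[0,0,-0.17,0,0,0,-0.7],[0,0,-0.17,0,0,0,-0.7]]]'
python3 - <<'E'
from h import *
i=imaging.camera("scene")[160:320,200:413]
cv2.imwrite("pics/v3.png",cv2.resize(i,(798,600),interpolation=cv2.INTER_CUBIC))
for n in ("knife_holder","chuck_holder","post_holder"):
    print(n,[(r["pixel"],r["conf"]) for r in spotter.look_for(n,"scene")])
print(sensors.get_obs()["clock"])
E
```

```text
clock: 10.95
position: [0.5966, -0.258, 0.0323]
ee_rot: [0.637, 0.771, 0.0, 0.0]
ft_force: [0.3, -0.0, -0.6]
grip_width: 0.85
grasp_force: 0.0
clock: 11.95
position: [0.5976, -0.2582, 0.2054]
ee_rot: [0.637, 0.771, 0.001, 0.002]
ft_force: [0.8, -0.1, -0.6]
grip_width: 0.851
grasp_force: 0.0
knife_holder [([260.7, 260.4], 0.62)]
chuck_holder [([347.5, 216.5], 0.87), ([251.9, 271.5], 0.2)]
post_holder [([384.4, 183.2], 0.84)]
12.15
```

View pics/v3.png

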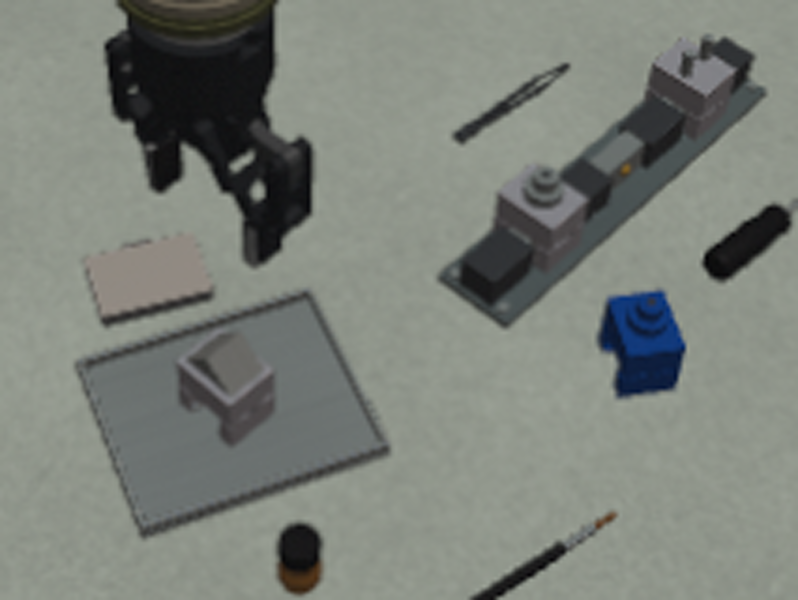

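The knife holder stands upright and flat inside the tray at (228,390) in the crop. The other two holders are still clipped, and the gripper is clear.

```bash
python3 -c "
from workcell import order
print(order.hand_in())"
```

```text
the job is handed in; nothing more can be done
None
```

The knife holder is off the rail and standing upright and flat in the tray, the other two holders are still clipped in place, and I handed the job in at about 12 s.

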